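# Clamp a culture plate so that it can still be turned

### The arm

A 6-joint arm with a two-finger parallel gripper is mounted at the origin on a cart in front of the work surface, level with it; the furniture and walls round the work are solid. World frame = base frame: x ahead of the robot, y to its left, z up, the work surface at z = 0. Lengths are in m, angles in rad, forces in N, time in s.
With the tool pointing down it reaches from about 0.275 to 0.825 m from the base axis. Payload 4.9 kg.
Tool frame: the origin (TCP) lies midway between the tips of the shut fingers; the grasp point (between the pads) lies 19 mm behind it (grip_point_offset is the distance from the TCP to the grasp point, in m); z points along the fingers, x is the direction in which the jaws open and shut, and the axes are right-handed (so a half turn about z gives the same grasp; the last joint's range is limited). The gripper opens to 85 mm and grips with 20 to 120 N. Pads are 22 mm wide; open, the fingers measure 114 mm over their backs; the gripper's body (76 mm by 85 mm) begins 54 mm behind the grasp point. The pads swing forward as they close: fully open they stand 13 mm farther back than shut.
Start: joints at [-1.369, 0.326, -0.193, 1.052, 0, 1.437], TCP at [0.181, -0.519, 0.231] pointing down, gripper open.
Joint ranges: [-2.65, 2.65], [-0.97, 1.79], [-1.3, 1.35], [-1.93, 2.1], [-1.47, 1.37], [-3.14, 3.14]. Speed limits (rad/s): [2.57, 2.57, 3.14, 3.14, 3.14, 3.14].

### API

Orientations are given as a rotation vector (axis times angle).
In Python, from cell import * gives the robot as it stands. Calls block until the motion is done:
- movep(position, orientation): joint-space move of the TCP to a pose.
- move_l(position, velocity=0.15, rot=None, until_force=None): straight line of the TCP; rot=None keeps the orientation; velocity is the mean speed in m/s. With until_force (N) it stops when the force on the tool has changed by that much, and returns True; else False.
- set_joints(angles): joint-space move.
- let_go() and grab(newtons=None): open the fingers fully, or close them until they stop; newtons is the grip in N (None keeps the last).
- sleep(seconds).
- ik(position, orientation): joint angles nearest the present ones, or None.
- get_state(): the state.
- grab_frame(name): name is "scene" or "side" or "wrist"; returns a dict with "img" (384x512x3 uint8, red, green, blue), "fx", "fy", "cx", "cy" (pixels), "cam_to_world" (4x4, takes a point from camera to world coordinates); the wrist camera has in their place "T_tool_cam" (4x4, takes a point from camera to tool coordinates, whose origin is the TCP and whose axes are the tool frame's). Camera axes: x right, y down, z forward; pixel columns grow to the right and rows downward; lengths in m; the calibration is good to about 2 mm. A picture is of the moment at which its call begins: read the wrist's pose just before it. There is no depth.
A pose or a line that the arm cannot do raises MotionError and nothing moves.
- sign_off(): hands the job in, once; it reports no verdict.
Trained networks look in the newest picture that a camera, given by its name, has taken for a name from the list of things; names that differ only in an ending like _2 or _b are one class to them, and where a whole thing is asked for, a point or a joint stands for the part that bears it (a point fixed in the world has none). Each returns a list of dicts, best first, with "score" (0 to 1); they miss things now and then, are a little off and sometimes report something else, mostly with a low value. They report only what shows in the picture. A call takes as long as a camera call. They do not tell look-alikes from the thing itself.
- spot_in(camera, name): "centre" ([column, row] in pixels, amid what is visible of it).
- silhouettes(camera, name): "mask" (384x512 bool, what is visible of it) and "centre" ([column, row] in pixels, amid what is visible of it).
- tip_of(camera, name): "centre" ([column, row] in pixels: a listed point, or the origin of a listed thing).
The state is a dict: "clock": time; "q": joint angles; "joint_velocities": joint speeds; "tau": joint torques, N m; "position": TCP position; "eef_rot": TCP orientation; "contact_force": force on the tool from outside, world axes, zero at the start; "wrist_torque": the same for the moment, N m; "finger_gap": opening from 0.0 (shut) to 1.0 (fully open).
Only numpy, scipy, OpenCV 4.12 (cv2) and the standard library are available. Lean on these libraries where they do the work, as an engineer would, in place of code of your own. Each camera call takes 0.05 s, during which the arm holds its last target.

### The job

Slide the loose culture plate along the worktop into the hold-down until it rests against both fences, under the toe. Then turn the thumbscrew clockwise until it seats, back it off a quarter turn so that the plate can still be turned by hand, and finish while holding the screw's head between the fingers at that setting. Leave the jar, the vial and the timer alone.

Things in the scene. Friction and masses are not known exactly. Their poses are not given: they have to be found in the camera images.
- plate_center (a point): centre, half-way up, of the loose round culture plate: a flat closed dish with red agar, 90 mm across and 15 mm high, about 60 g, lying flat on the worktop
- nest (a point): where the plate's centre must come, 7.5 mm above the worktop, in the fixed aluminium hold-down. Its x axis is level and points the way the plate slides in, z up. Two straight 12 mm high fences form a V open to -x; a plate fully home touches both, its centre within 1 mm of this point. Behind them, 54 to 116 mm along +x, is the 12 mm high clamp block; the upright screw axis is at x = 80 mm, y = 0
- toe_tip (a point): middle of the lower edge of the tip of the steel toe, a level bar 18 mm wide and 7 mm thick that reaches from the screw over the rim of a plate in the nest. It is 15.5 mm above the worktop when the screw is seated; it rises and sinks with the screw, and the plate passes freely below it at the start. Same axes as the nest
- screw_head (a point): centre of the thumbscrew's upright round knurled head, on the screw's axis: 29 mm in diameter, 22 mm high, a small raised rib on its top from the centre to one side. Below it 20 mm of thinner screw (16 mm across at most) stand clear above the toe. 57 mm above the worktop when seated; it rises and sinks with the screw, 8 mm a turn (1.27 mm per rad). Can be gripped from above at any yaw
- thumbscrew (a joint): angle of the thumbscrew in rad: 0 is seated (hard stop, the toe then just meets the plate's lid), grows as the screw is turned anticlockwise seen from above (loosened, upward), 1.57 is a quarter turn back; it starts between 2.2 and 4.0, so several grasps are needed. It turns stiffly (0.06 N m) and stays where it is left
- jar_center (a point): centre of a bystander: specimen jar with a screw lid, 64 mm across, 75 mm high; not to be moved
- vial_center (a point): centre of a bystander: stoppered glass vial, 30 mm across, 70 mm high; not to be moved
- timer_center (a point): centre of a bystander: bench timer, 45x70x29 mm; not to be moved
Things that resemble listed ones, but are neither listed nor needed, are in the scene too. What is meant by the part that bears plate_center is not green or turquoise, and is the larger of those in its own colour.

How it is judged:
By the outcome, as a careful person would: the job done as asked, in the order asked, and still so for the second after the job is handed in, while the arm keeps its last pose, push and grip.
It also fails if it takes over 72 s, if anything falls off the work surface, if the arm or the gripper's body presses on something with over 40 N, if the wrist force passes 120 N, or if a joint passes its speed limit or range.

## Working session

There is one attempt and no reset: what is moved stays moved. The work goes in short steps, each a Python script; the robot and the scene stay as the last script left them, time stands still between calls to the robot, and variables do not carry over. Pictures are saved under pics/ and viewed, and the job is handed in when it is done.

```bash
ls; mkdir -p pics
cat > h.py <<'E'
from cell import *
import numpy as np, cv2
from scipy.spatial.transform import Rotation as R
def save(n,img,sc=1):
    im=cv2.cvtColor(img,cv2.COLOR_RGB2BGR)
    if sc!=1: im=cv2.resize(im,None,fx=sc,fy=sc,interpolation=cv2.INTER_CUBIC)
    cv2.imwrite('pics/'+n+'.png',im)
def Tcam(f,st=None):
    if 'cam_to_world' in f: return np.array(f['cam_to_world'])
    T=np.eye(4);T[:3,:3]=R.from_rotvec(st['eef_rot']).as_matrix();T[:3,3]=st['position']
    return T@np.array(f['T_tool_cam'])
def ray(f,T,uv):
    d=T[:3,:3]@np.array([(uv[0]-f['cx'])/f['fx'],(uv[1]-f['cy'])/f['fy'],1]);return T[:3,3],d/np.linalg.norm(d)
def onz(f,T,uv,z):
    o,d=ray(f,T,uv);return o+d*(z-o[2])/d[2]
def proj(f,T,p):
    c=np.linalg.inv(T)@np.append(p,1);return np.array([f['fx']*c[0]/c[2]+f['cx'],f['fy']*c[1]/c[2]+f['cy']])
def tri(rs):
    A=0;b=0
    for o,d in rs:
        P=np.eye(3)-np.outer(d,d);A=A+P;b=b+P@o
    return np.linalg.solve(A,b)
E
python3 - <<'E'
from h import *
st=get_state();print(st)
names=["plate_center","nest","toe_tip","screw_head","jar_center","vial_center","timer_center"]
for c in ["scene","side","wrist"]:
    f=grab_frame(c);save(c+'0',f['img']);T=Tcam(f,st);print(c,f['fx'],T[:3,3])
    for n in names:
        z=dict(plate_center=.0075,nest=.0075,toe_tip=.0185,screw_head=.06,jar_center=.037,vial_center=.035,timer_center=.0145)[n]
        for r in tip_of(c,n): print(n,np.round(r['centre'],1),round(r['score'],2),onz(f,T,r['centre'],z).round(4))
print(get_state()['clock'])
E
```

```text
pics
{'clock': 0.0, 'q': array([-1.36917946e+00,  3.26935518e-01, -1.93589131e-01,  1.05195923e+00,
       -2.38203551e-05,  1.43658831e+00]), 'joint_velocities': array([ 0.00114582, -0.0016614 ,  0.00062109,  0.00076023,  0.00074661,
       -0.00062455]), 'tau': array([-1.50063439e-03, -4.43403375e+01,  2.62435931e+01,  1.55117718e-02,
       -2.66119396e-04,  1.54937089e-05]), 'position': array([ 0.18113646, -0.51871503,  0.23050437]), 'eef_rot': array([-2.56053012e+00,  1.81828381e+00,  1.96133741e-03]), 'contact_force': array([0.05413722, 0.12221637, 0.6259707 ]), 'wrist_torque': array([-0.02405091, -0.00517912,  0.00776495]), 'finger_gap': 1.0007624609069057}
scene 451.539492206522 [ 0.02135585 -0.90391451  0.87369824]
plate_center [275.1 224.3] 0.55 [ 0.5137 -0.0872  0.0075]
vial_center [299.4 303.7] 0.74 [ 0.4123 -0.372   0.035 ]
vial_center [335.2 249.6] 0.5 [ 0.5858 -0.2709  0.035 ]
timer_center [298.4 303.3] 0.76 [ 0.4204 -0.3569  0.0145]
side 392.5240827884376 [ 0.41611733 -0.8395426   0.86661163]
plate_center [227.6 224.7] 0.83 [ 0.4142 -0.0658  0.0075]
plate_center [259.1 190.6] 0.78 [0.5232 0.0677 0.0075]
plate_center [220.5 176.7] 0.73 [0.4038 0.1504 0.0075]
plate_center [261.9 225.2] 0.63 [ 0.5137 -0.0798  0.0075]
nest [256.  168.5] 0.73 [0.5258 0.1778 0.0075]
toe_tip [258.  157.3] 0.62 [0.5381 0.2238 0.0185]
screw_head [253.6 139.3] 0.48 [0.5288 0.2735 0.06  ]
jar_center [222.7 130.9] 0.79 [0.4247 0.3718 0.037 ]
vial_center [298.  266.3] 0.51 [ 0.5849 -0.2547  0.035 ]
vial_center [238.9 313.7] 0.25 [ 0.4233 -0.3699  0.035 ]
timer_center [238.2 312.8] 0.67 [ 0.422  -0.3558  0.0145]
wrist 277.9554153298182 [ 0.24723538 -0.49578783  0.37216476]
1.2
```

View pics/scene0.png

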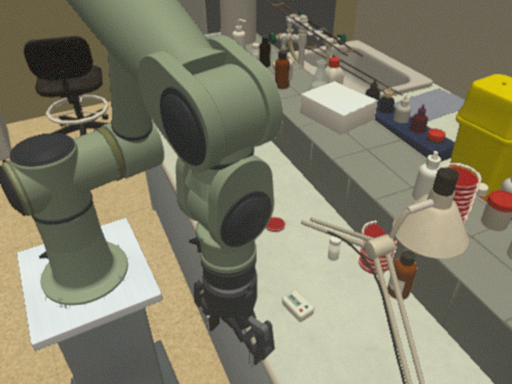

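View pics/side0.png

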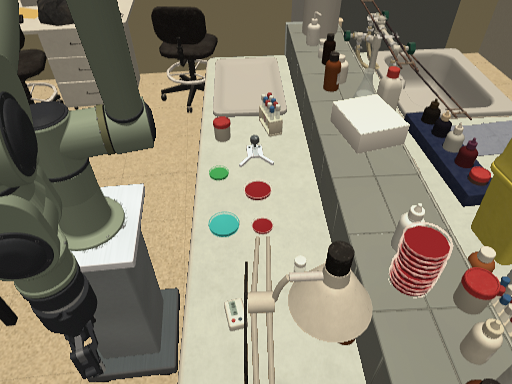

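View pics/wrist0.png

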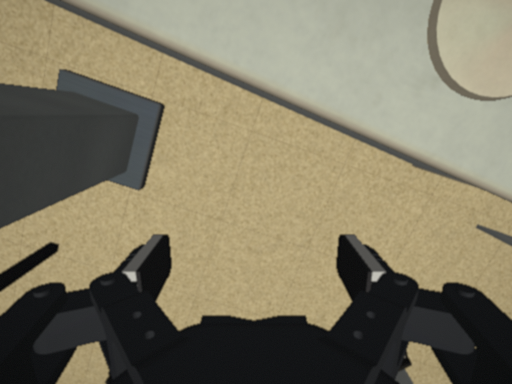

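Run:
```python
import cv2
a=cv2.imread('pics/side0.png')
cv2.imwrite('pics/side0c.png',cv2.resize(a[100:250,180:320],None,fx=4,fy=4,interpolation=cv2.INTER_CUBIC))
```

```text
(no output)
```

View pics/side0c.png

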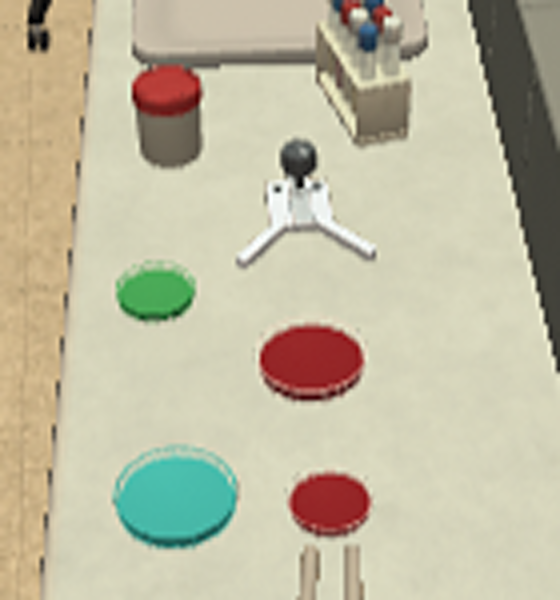

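Side view: the candidates for the plate are large red (259,190), small red (262,225), green (219,174) and turquoise (224,224). I choose the large red one, at about (0.523, 0.068); the crop shows it clearly larger than the other red. The hold-down is at (256,155), open towards -y. A lamp arm hangs over the worktop at (262,237) to (262,302). I'll locate that before moving.

Run:
```python
from h import *
fs=grab_frame('scene');f2=grab_frame('side')
Ts,T2=Tcam(fs),Tcam(f2)
for a,b in [((304,220),(258,237)),((304,220),(269,237)),((377,246),(262,302)),((445,180),(341,255)),((432,225),(330,300)),((275,224),(262,225))]:
    rs=[ray(fs,Ts,a),ray(f2,T2,b)];p=tri(rs);print(a,b,p.round(3),(proj(fs,Ts,p)-a).round(1))
st=get_state()
# candidate view pose over nest
for pos in [(0.5,0.1,0.36),(0.48,0.12,0.36)]:
  for yaw in [0,np.pi/2,-np.pi/2]:
    r=(R.from_euler('z',yaw)*R.from_euler('x',np.pi)).as_rotvec()
    print(pos,yaw,ik(pos,r))
f=grab_frame('wrist');print(f['T_tool_cam'])
```

```text
(304, 220) (258, 237) [ 0.481 -0.269  0.181] [-0.2 -0.3]
(304, 220) (269, 237) [ 0.512 -0.229  0.134] [0.4 0.6]
(377, 246) (262, 302) [ 0.458 -0.517  0.325] [0.2 0.3]
(445, 180) (341, 255) [ 0.564 -0.529  0.437] [-0.8 -1.1]
(432, 225) (330, 300) [ 0.557 -0.538  0.346] [0.3 0.4]
(275, 224) (262, 225) [ 0.514 -0.084  0.009] [-0.4 -0.8]
(0.5, 0.1, 0.36) 0 [ 0.05254811  0.19797974 -0.03782741  1.33498917  0.          1.62334444]
(0.5, 0.1, 0.36) 1.5707963267948966 [ 0.05254811  0.19797974 -0.03782741  1.33498917  0.          0.05254811]
(0.5, 0.1, 0.36) -1.5707963267948966 [ 0.05254811  0.19797974 -0.03782741  1.33498917  0.         -3.08904454]
(0.48, 0.12, 0.36) 0 [ 0.09566933  0.1680833  -0.07465744  1.32805559  0.          1.66646566]
(0.48, 0.12, 0.36) 1.5707963267948966 [ 0.09566933  0.1680833  -0.07465744  1.32805559  0.          0.09566933]
(0.48, 0.12, 0.36) -1.5707963267948966 [ 0.09566933  0.1680833  -0.07465744  1.32805559  0.         -3.04592332]
[[ 9.99999875e-01 -4.99069414e-04 -2.90705788e-05 -1.00990021e-04]
 [ 4.88571002e-04  9.63335609e-01  2.68298836e-01 -6.99908060e-02]
 [-1.05895019e-04 -2.68298817e-01  9.63335733e-01 -1.41646249e-01]
 [ 0.00000000e+00  0.00000000e+00  0.00000000e+00  1.00000000e+00]]
```

Run:
```python
from h import *
st=get_state();p=np.array(st['position']);
d=p[:2]/np.linalg.norm(p[:2])*0.34
q=ik([d[0],d[1],0.40],st['eef_rot']);print(q)
set_joints(q)
r=(R.from_euler('z',np.pi/2)*R.from_euler('x',np.pi)).as_rotvec()
q2=np.array(q).copy();q2[0]=0.15;q2[5]=0.1
set_joints(q2)
print(get_state()['clock'])
# view: tool yaw s.t. camera sees nest. camera offset -y tool
q3=ik([0.46,0.13,0.34],r);print(q3);set_joints(q3)
st=get_state();print(st['clock'],st['position'],st['contact_force'])
f=grab_frame('wrist');T=Tcam(f,st);print(T.round(3));save('w1',f['img'])
for n,z in dict(plate_center=.0075,nest=.0075,toe_tip=.0185,screw_head=.06,jar_center=.037).items():
  for r in tip_of('wrist',n): print(n,np.round(r['centre'],1),round(r['score'],2),onz(f,T,r['centre'],z).round(4))
```

```text
[-1.45314156e+00 -1.40966150e-01 -2.90007491e-01  1.42170525e+00
 -1.60546597e-05  1.35260244e+00]
4.175
[ 0.12084167  0.13898716 -0.15915331  1.27265586  0.          0.12084167]
4.8417 [0.45949743 0.12930973 0.33983061] [-0.50091704 -1.01329419 -0.00676594]
[[ 0.002  0.964  0.266  0.394]
 [ 1.    -0.002 -0.001  0.13 ]
 [-0.     0.266 -0.964  0.482]
 [ 0.     0.     0.     1.   ]]
plate_center [277.7 115.3] 0.95 [0.3961 0.1699 0.0075]
plate_center [221.4 190.4] 0.93 [0.5242 0.0731 0.0075]
plate_center [135.1 119.6] 0.9 [ 0.4026 -0.0657  0.0075]
plate_center [137.7 188.8] 0.68 [ 0.521  -0.0747  0.0075]
toe_tip [305.4 196. ] 0.97 [0.5315 0.22   0.0185]
screw_head [341.8 205.1] 0.76 [0.5344 0.2708 0.06  ]
screw_head [416.5 133.9] 0.73 [0.423  0.3728 0.06  ]
jar_center [414.6 133.7] 0.59 [0.4243 0.383  0.037 ]
```

View pics/w1.png

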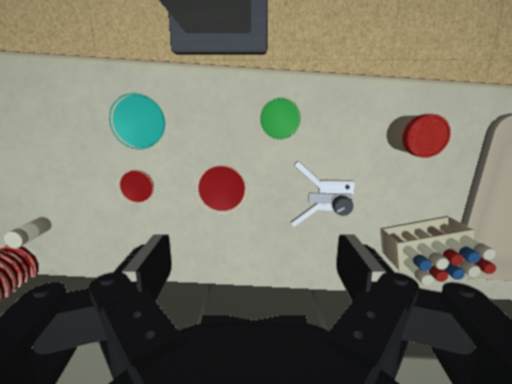

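Wrist view: large red plate at (221,190), small red (137,187), turquoise (137,120), green (280,118), hold-down with screw head at (342,205), and the tube rack at (437,250). Next I take a closer look at the hold-down.

```bash
cat >> h.py <<'E'
def down(yaw): return (R.from_euler('z',yaw)*R.from_euler('x',np.pi)).as_rotvec()
E
python3 - <<'E'
from h import *
r=down(np.pi/2)
set_joints(ik([0.49,0.17,0.23],r));sleep(0.2)
st=get_state();print(st['clock'],st['position'])
f=grab_frame('wrist');T=Tcam(f,st);save('w2',f['img'])
np.savez('w2.npz',T=T,img=f['img'],k=[f['fx'],f['fy'],f['cx'],f['cy']])
im=f['img'][110:290,150:410];save('w2c',im,3)
for n,z in dict(plate_center=.0075,nest=.0075,toe_tip=.0185,screw_head=.06).items():
  for r in tip_of('wrist',n): print(n,np.round(r['centre'],1),round(r['score'],2),onz(f,T,r['centre'],z).round(4))
for r in silhouettes('wrist','plate_center'):
    m=r['mask'].astype(np.uint8);print(r['score'],r['centre'],m.sum())
E
```

```text
5.8917 [0.49109757 0.16983938 0.23222696]
plate_center [ 72.5 182.7] 0.74 [ 0.5165 -0.075   0.0075]
plate_center [179.4 184.6] 0.72 [0.5193 0.0699 0.0075]
plate_center [64.7 97.1] 0.57 [ 0.4062 -0.0651  0.0075]
plate_center [254.   88.3] 0.55 [0.3961 0.1714 0.0075]
toe_tip [295.5 198.2] 0.94 [0.5354 0.2268 0.0185]
screw_head [336.4 209. ] 0.96 [0.536  0.2697 0.06  ]
0.98 [74.0, 181.4] 1636
0.88 [183.0, 184.0] 3259
0.73 [253.0, 91.3] 2403
0.6 [65.1, 91.6] 4334
```

View pics/w2c.png

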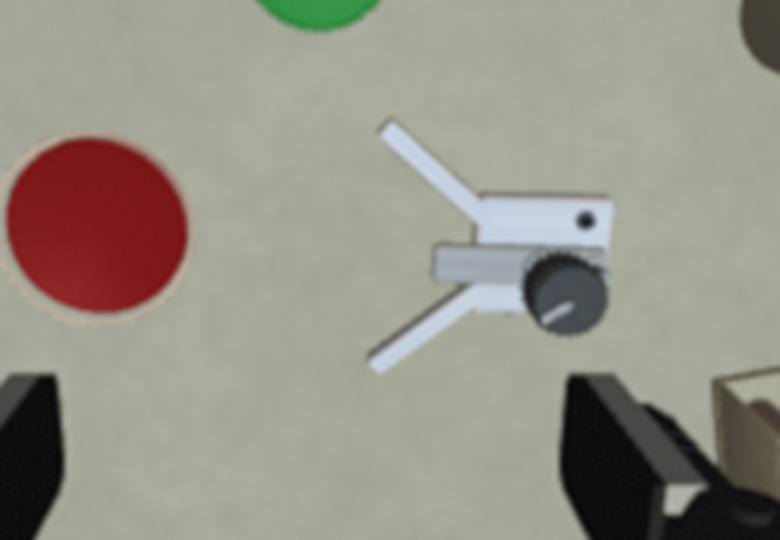

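```bash
cat > n.py <<'E'
from h import *
d=np.load('w2.npz');k=d['k'];f=dict(zip(['fx','fy','cx','cy'],k));T=d['T']
im=cv2.cvtColor(d['img'],cv2.COLOR_RGB2BGR)
# rectify plane z=.012, 0.25mm/px ; u = y, v = x
y0,x0,s=0.10,0.44,0.0003
W,H=800,600
src=[];dst=[]
for (u,v) in [(0,0),(W,0),(W,H),(0,H)]:
    dst.append((u,v));src.append(proj(f,T,[x0+v*s,y0+u*s,0.012]))
M=cv2.getPerspectiveTransform(np.float32(src),np.float32(dst))
cv2.imwrite('pics/rect.png',cv2.warpPerspective(im,M,(W,H),flags=cv2.INTER_CUBIC))
E
python3 n.py
```

```text
(no output)
```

View pics/rect.png

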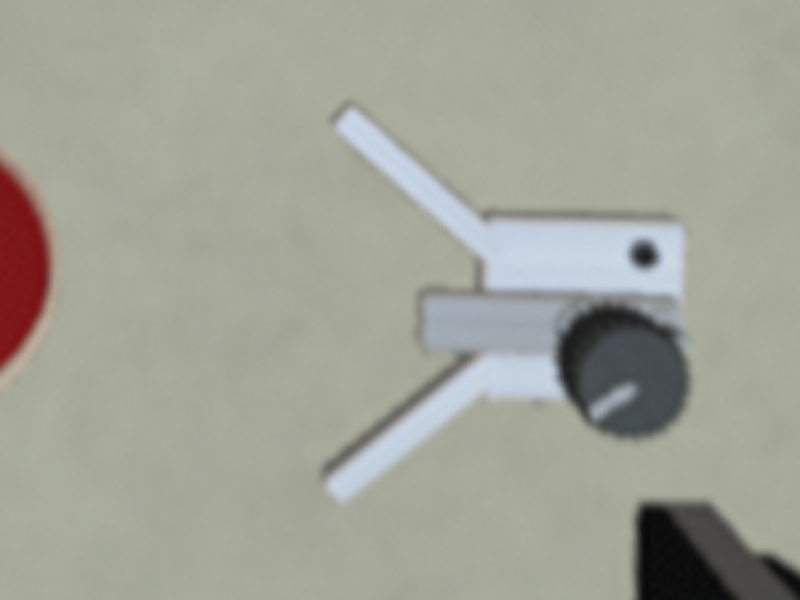

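Rectified view: the inner fence edges run (336,124)→(480,252) and (327,483)→(478,365). That puts the nest at about (0.531, 0.192) with its axis about 2° off world +y. Now I position behind the plate with the fingers shut and remeasure both.

Run:
```python
from h import *
f2=grab_frame('side');T2=Tcam(f2)
for uv,z in [((271,135),0),((281,134),0),((260,115),.05)]: print(onz(f2,T2,uv,z).round(3))
a=np.radians(4)
r=down(np.pi-a)
q=ik([0.517,-0.002,0.16],r);print(q)
set_joints(q);grab(20);sleep(.1)
st=get_state();print(st['clock'],st['position'],st['finger_gap'])
f=grab_frame('wrist');T=Tcam(f,st);save('w3',f['img'])
np.savez('w3.npz',T=T,img=f['img'],k=[f['fx'],f['fy'],f['cx'],f['cy']])
for n,z in dict(plate_center=.0075,nest=.0075,toe_tip=.0185,screw_head=.06).items():
  for r in tip_of('wrist',n): print(n,np.round(r['centre'],1),round(r['score'],2),onz(f,T,r['centre'],z).round(4))
for r in silhouettes('wrist','plate_center'):
    m=r['mask'].astype(np.uint8);c,_=cv2.findContours(m,0,1);c=max(c,key=len)
    pts=np.array([onz(f,T,p[0],.008)[:2] for p in c],np.float32);(cc,rad)=cv2.minEnclosingCircle(pts);print(r['score'],r['centre'],np.round(cc,4),round(rad,4))
```

```text
[0.606 0.375 0.   ]
[0.644 0.377 0.   ]
[0.572 0.44  0.05 ]
[-0.14671243  0.32706907 -0.38681975  0.8569075   0.         -1.64769559]
8.725 [ 0.51702364 -0.00201609  0.15999985] -0.002793306037175619
plate_center [249.3 104.5] 0.92 [ 0.5178 -0.0778  0.0075]
plate_center [255.8 240.3] 0.63 [0.5215 0.0723 0.0075]
plate_center [355.  112.7] 0.62 [ 0.411  -0.0623  0.0075]
plate_center [352.1 305.8] 0.6 [0.4083 0.1693 0.0075]
0.9 [358.0, 110.2] [ 0.4037 -0.062 ] 0.0468
0.83 [248.9, 102.9] [ 0.5174 -0.0785] 0.0325
0.58 [345.1, 310.4] [0.4138 0.1785] 0.0213
```

View pics/w3.png

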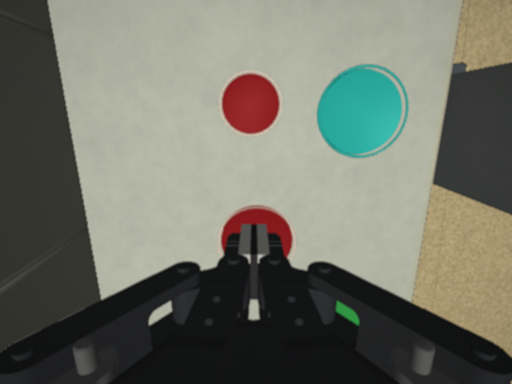

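Wrist view: the small red dish (249,103) and turquoise dish (360,110) are behind. The target plate is under the fingers at (256,240), about (0.5215, 0.072). Descending into the gap and pushing.

Run:
```python
from h import *
a=np.radians(4.5);r=down(np.pi-a)
u=np.array([np.sin(a),np.cos(a),0])
N=np.array([.5315,.192,0])
p0=N-u*0.191;p0[2]=.006
print(p0)
move_l([p0[0],p0[1],.05],.2,r)
h=move_l(p0,.08,r,until_force=5);print('down',h)
p1=N-u*.075;p1[2]=.006
h=move_l(p1,.07,r,until_force=6);st=get_state();print(h,st['clock'],st['position'],st['contact_force'])
f=grab_frame('side');T=Tcam(f);save('s4',f['img'][120:260,180:320],4)
for n,z in dict(plate_center=.0075).items():
  for r in tip_of('side',n): print(n,np.round(r['centre'],1),round(r['score'],2),onz(f,T,r['centre'],z).round(4))
```

```text
[0.51651431 0.00158879 0.006     ]
down False
False 12.2333 [0.52558336 0.11701324 0.00596107] [-0.03920592  0.40376785 -0.17707652]
plate_center [229.  226.2] 0.97 [ 0.4179 -0.0721  0.0075]
plate_center [265. 225.] 0.84 [ 0.5228 -0.0801  0.0075]
plate_center [257.4 169.5] 0.5 [0.5299 0.172  0.0075]
```

View pics/s4.png

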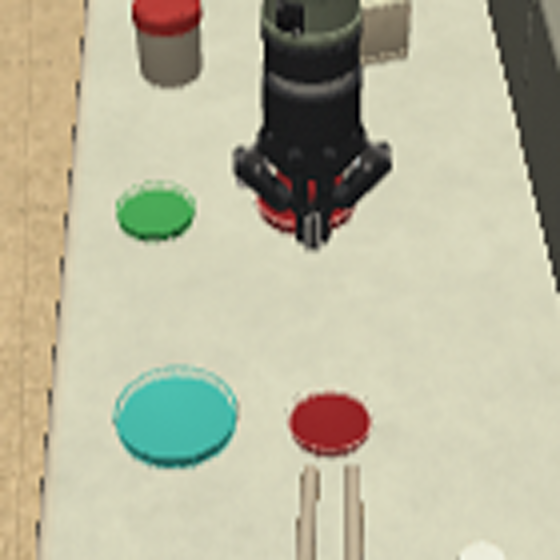

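The plate (side view about 257,169) follows in front of the fingers. Now the final push, stopping on force.

Run:
```python
from h import *
a=np.radians(4.5);r=down(np.pi-a)
u=np.array([np.sin(a),np.cos(a),0])
st=get_state();p=np.array(st['position'])
h=move_l(p+u*.030,.025,r,until_force=4);st=get_state();print(h,st['clock'],st['position'],st['contact_force'])
sleep(.2);st=get_state();print(st['position'],st['contact_force'])
# back off and view
p=np.array(st['position']);q=p-u*.02
move_l(q,.08,r)
move_l([q[0],q[1],.12],.2,r)
set_joints(ik([0.46,0.19,0.25],down(np.pi/2)));let_go();sleep(.1)
st=get_state();f=grab_frame('wrist');T=Tcam(f,st);save('w5',f['img'][80:300,130:400],2.9)
np.savez('w5.npz',T=T,img=f['img'],k=[f['fx'],f['fy'],f['cx'],f['cy']])
print(st['clock'],st['position'])
for n,z in dict(plate_center=.0075,nest=.0075,toe_tip=.0185,screw_head=.06).items():
  for r in tip_of('wrist',n): print(n,np.round(r['centre'],1),round(r['score'],2),onz(f,T,r['centre'],z).round(4))
```

```text
True 13.075 [0.52741882 0.13383559 0.00584613] [ 0.96466667 -1.29592737  0.30568743]
[0.52602966 0.13357177 0.00519771] [-0.02692082  0.23999096  0.18380169]
16.75 [0.45999124 0.19001522 0.25002731]
plate_center [ 71.6 199.8] 0.89 [ 0.5146 -0.0727  0.0075]
plate_center [ 63.4 124.3] 0.78 [ 0.4082 -0.065   0.0075]
plate_center [251.1 209.5] 0.69 [0.5295 0.1872 0.0075]
plate_center [237.8 115.3] 0.58 [0.3966 0.1698 0.0075]
toe_tip [278. 216.] 0.75 [0.5355 0.2257 0.0185]
screw_head [316.  226.8] 0.65 [0.5346 0.271  0.06  ]
```

View pics/w5.png

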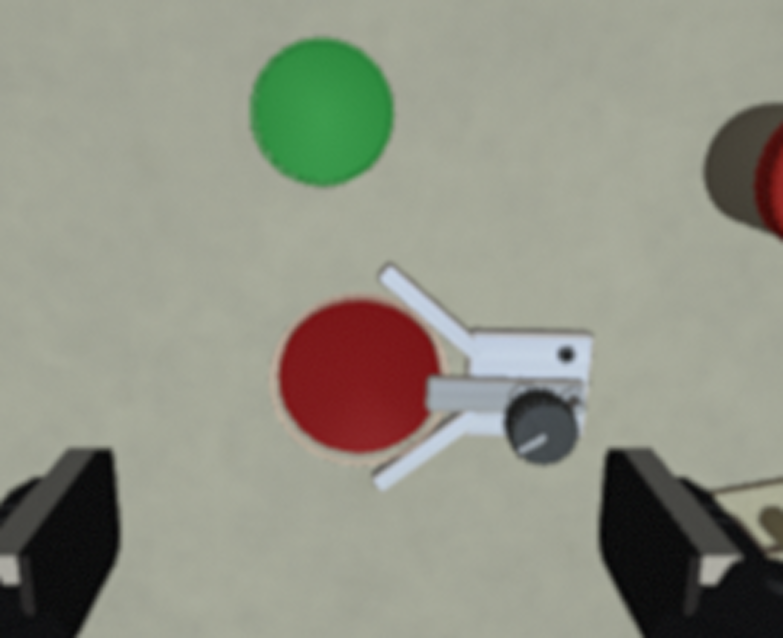

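```bash
cat > rect.py <<'E'
from h import *
import sys
def rect(npz,out,y0=.13,x0=.47,s=.0002,z=.012,W=800,H=600):
    d=np.load(npz);f=dict(zip(['fx','fy','cx','cy'],d['k']));T=d['T']
    im=cv2.cvtColor(d['img'],cv2.COLOR_RGB2BGR)
    dst=[(0,0),(W,0),(W,H),(0,H)]
    src=[proj(f,T,[x0+v*s,y0+u*s,z]) for u,v in dst]
    M=cv2.getPerspectiveTransform(np.float32(src),np.float32(dst))
    cv2.imwrite(out,cv2.warpPerspective(im,M,(W,H),flags=cv2.INTER_CUBIC))
rect(sys.argv[1],sys.argv[2])
E
python3 rect.py w5.npz pics/rect5.png
```

```text
(no output)
```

View pics/rect5.png

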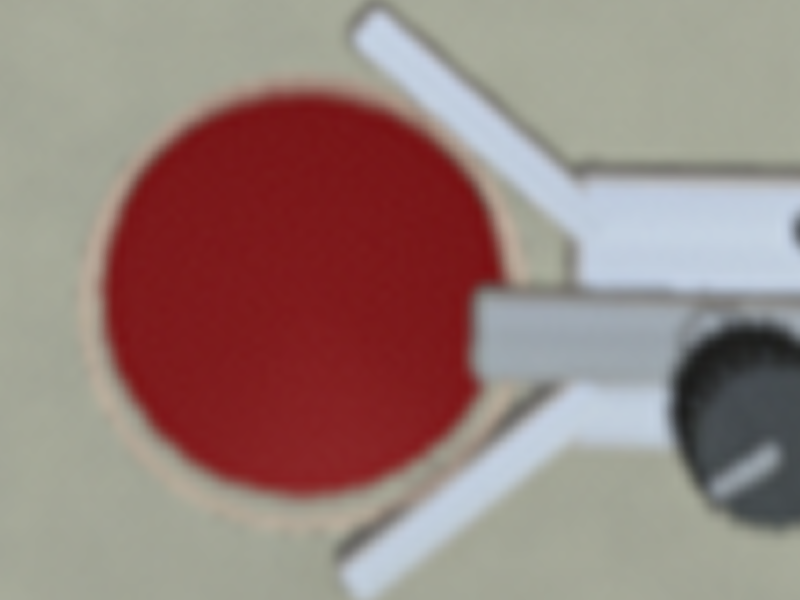

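The plate's rim circle is centred at about (0.5305, 0.191), against the lower fence with at most about 1 mm gap at the upper one. I'll push again along the V axis, harder, to be sure.

```bash
python3 - <<'E'
from h import *
a=np.radians(2);r=down(np.pi-a)
u=np.array([np.sin(a),np.cos(a),0])
N=np.array([.5312,.192,0]);p=N-u*.072
set_joints(ik([p[0],p[1],.10],r));grab(20)
move_l([p[0],p[1],.006],.12,r,until_force=8)
h=move_l(N-u*.040+[0,0,.006],.02,r,until_force=9);st=get_state();print(h,st['clock'],st['position'],st['contact_force'])
sleep(.2);st=get_state();print(st['position'],st['contact_force'])
p=np.array(st['position']);q=p-u*.02
move_l(q,.08,r)
move_l([q[0],q[1],.12],.25,r)
set_joints(ik([0.46,0.20,0.20],down(np.pi/2)));let_go();sleep(.1)
st=get_state();f=grab_frame('wrist');T=Tcam(f,st);save('w6',f['img'])
np.savez('w6.npz',T=T,img=f['img'],k=[f['fx'],f['fy'],f['cx'],f['cy']])
print(st['clock'],st['position'])
for n,z in dict(plate_center=.0075,toe_tip=.0185,screw_head=.06).items():
  for r in tip_of('wrist',n): print(n,np.round(r['centre'],1),round(r['score'],2),onz(f,T,r['centre'],z).round(4))
E
python3 rect.py w6.npz pics/rect6.png
```

```text
True 21.1083 [0.5297015  0.1341633  0.00580842] [ 1.30338645 -1.97165701  0.62605501]
[0.52939681 0.13415844 0.00553339] [ 0.94592084 -1.57269189  0.82346378]
24.7167 [0.45999389 0.20002069 0.19999582]
plate_center [ 25.8 122.6] 0.9 [ 0.4044 -0.0653  0.0075]
plate_center [247.3 224.6] 0.86 [0.5325 0.1927 0.0075]
plate_center [ 39.2 213.3] 0.83 [ 0.5169 -0.0729  0.0075]
plate_center [224.9 116.1] 0.66 [0.3971 0.1676 0.0075]
toe_tip [274.3 227.3] 0.66 [0.5316 0.2268 0.0185]
screw_head [316.5 245.6] 0.71 [0.5359 0.2708 0.06  ]
```

View pics/rect6.png

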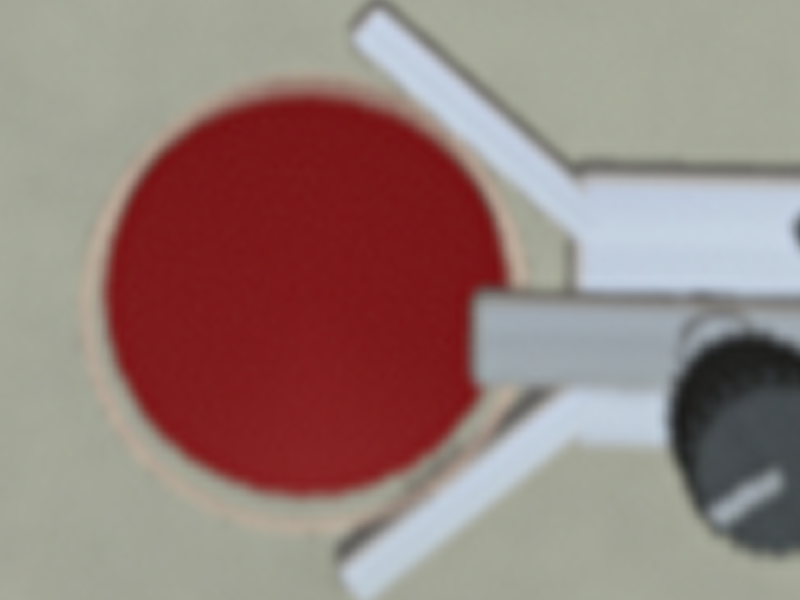

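View pics/w6.png

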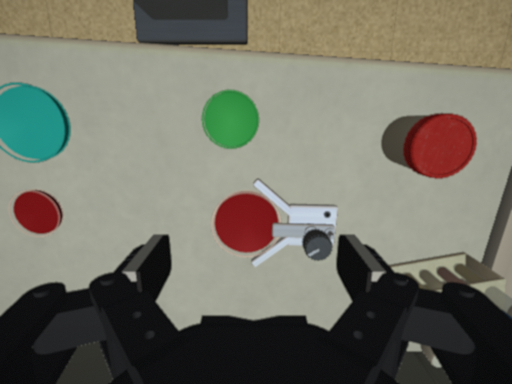

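The plate is now home against both fences, with the toe over its rim (rect centre about (305,302)). Next I refine the screw axis from the head's top face.

Run:
```python
from h import *
for n in ['w5','w6']:
    d=np.load(n+'.npz');f=dict(zip(['fx','fy','cx','cy'],d['k']));T=d['T']
    u,v=proj(f,T,[.535,.271,.06]).astype(int)
    im=d['img'][v-30:v+30,u-35:u+35];save(n+'h',im,8);print(n,u-35,v-30)
    print(proj(f,T,[.535,.271,.072]))
```

```text
w5 280 197
[318.04498546 230.9102492 ]
w6 281 214
[319.1551058  249.95871575]
```

View pics/w6h.png

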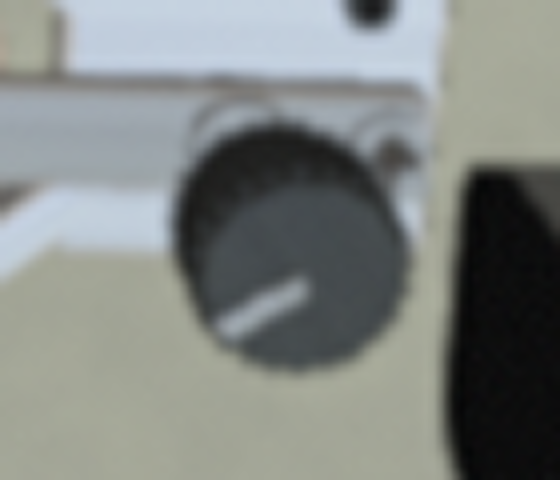

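The top-face centre is at px (319.1,248.4), giving a screw axis of about (0.534, 0.271), which agrees with nest + 80 mm. The wrist range allows one grasp for the whole turn, so I start from q6 ≈ -2.3.

Run:
```python
from h import *
S=np.array([.534,.2713])
st=get_state();q0=np.array(st['q'])
qa=np.array(ik([S[0],S[1],.13],down(np.pi/2)))
yaw=np.pi/2+(qa[5]+2.3)
r=down(yaw)
q=qa.copy();q[5]=-2.3;set_joints(q)
st=get_state();print(st['position'],st['q'][5],(R.from_rotvec(st['eef_rot']).inv()*R.from_rotvec(r)).magnitude())
h=move_l([S[0],S[1],.041],.12,r,until_force=6);print('hit',h)
b=get_state();print(b['clock'],b['position'],b['contact_force'],b['wrist_torque'])
grab(60)
b=get_state();print(b['clock'],b['position'],b['contact_force'],b['wrist_torque'],b['finger_gap'])
f=grab_frame('wrist');save('w7',f['img'])
np.save('yaw.npy',yaw);print(yaw)
```

```text
[0.53398288 0.27124511 0.13004767] -2.299729952123647 0.00033623966308380705
hit False
28.0 [0.53456202 0.27149412 0.04163551] [0.68759004 0.12528182 0.35046198] [ 0.03012663 -0.01376745  0.01544472]
28.5667 [0.5332144  0.26943043 0.04175025] [-3.49694394 -6.18465396  9.62720026] [-1.21144057  0.76738508  0.11477624] 0.32086664087343053
4.217675239370403
```

View pics/w7.png

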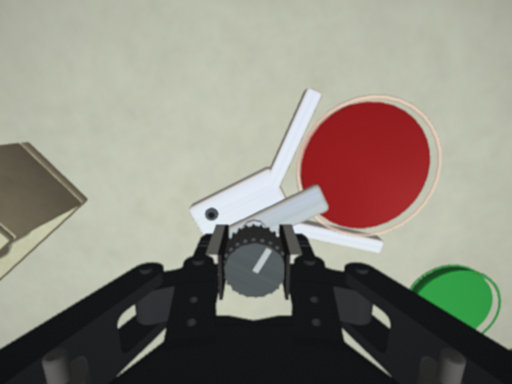

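The head is gripped centrally (top at 255,267, rib pointing up-right). The arm was pulled 2 mm, so I recentre the axis at the held position. Now turning clockwise.

```bash
cat > turn.py <<'E'
from h import *
P=0.00127
S=np.array([.5332,.2694])
def go(yaw,z,dy,S=S,rate=1.0):
    # rotates by dy (neg = clockwise) with helix
    move_l([S[0],S[1],z+P*dy],abs(P*dy)/abs(dy/rate),down(yaw+dy))
    return yaw+dy,z+P*dy
E
python3 - <<'E'
from turn import *
yaw=float(np.load('yaw.npy'));z=.0415
b=get_state()
tot=0
for i in range(4):
    yaw,z=go(yaw,z,-.4);tot+=.4
    b=get_state();print(round(tot,2),round(b['clock'],2),b['position'].round(4),b['contact_force'].round(1),b['wrist_torque'].round(3),round(b['q'][5],3))
np.save('turn.npy',[yaw,z,tot])
f=grab_frame('wrist');save('w8',f['img'])
E
```

```text
0.4 29.45 [0.5328 0.2689 0.0414] [-3.1 -1.9  6.2] [-0.535  0.598 -0.081] -1.903
0.8 30.0 [0.5324 0.2687 0.0409] [-3.9 -3.3  7.3] [-0.623  0.741 -0.034] -1.503
1.2 30.55 [0.5319 0.2687 0.0403] [-6.  -3.   7.7] [-0.658  0.985 -0.098] -1.103
1.6 31.1 [0.5314 0.2688 0.0398] [-6.3 -2.1  9.1] [-0.569  1.236 -0.038] -0.703
```

View pics/w8.png

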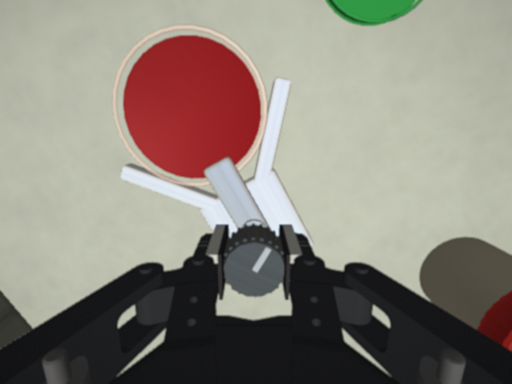

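The rib has kept its place relative to the fingers, so there is no slip. Recentring slightly and continuing in small steps while watching for the stop.

Run:
```python
from turn import *
yaw,z,tot=np.load('turn.npy')
S=np.array([.5312,.2684])
prev=None
for i in range(18):
    yaw,z=go(yaw,z,-.14,S);tot+=.14
    sleep(.05)
    b=get_state();t=b['wrist_torque']
    act=R.from_rotvec(b['eef_rot']);e=(R.from_rotvec(down(yaw)).inv()*act).as_rotvec()
    print(round(tot,2),round(b['clock'],2),b['position'].round(4),b['contact_force'].round(1),t.round(3),round(b['q'][5],3),round(b['tau'][5],3),e.round(4))
    if prev is not None and abs(t[2]-prev)>.15: break
    if prev is None: prev=t[2]
np.save('turn.npy',[yaw,z,tot])
f=grab_frame('wrist');save('w9',f['img'])
```

```text
1.74 32.1 [0.5312 0.2688 0.0397] [-2.3  0.1  5.9] [ 0.002  0.553 -0.016] -0.564 -0.01 [-0.0007  0.0005 -0.0008]
1.88 32.44 [0.5311 0.269  0.0396] [-3.8  0.6  6.4] [ 0.007  0.567 -0.122] -0.423 -0.057 [-0.0007  0.0009 -0.0008]
2.02 32.78 [0.5309 0.2691 0.0394] [-3.3  0.6  5.3] [ 0.15   0.636 -0.087] -0.283 -0.057 [-0.0006  0.0013 -0.001 ]
2.16 33.12 [0.5308 0.2692 0.0392] [-3.9  1.1  6.4] [ 0.163  0.628 -0.094] -0.143 -0.057 [-0.0004  0.0017 -0.0011]
2.3 33.47 [0.5308 0.2694 0.039 ] [-3.8  2.1  6.2] [ 0.257  0.712 -0.048] -0.003 -0.057 [-0.0002  0.0021 -0.0012]
2.44 33.81 [0.5307 0.2696 0.0389] [-3.2  2.8  6.6] [ 0.322  0.694 -0.086] 0.137 -0.057 [ 0.0002  0.0024 -0.0013]
2.58 34.15 [0.5307 0.2697 0.0387] [-2.4  3.4  5.7] [ 0.416  0.796 -0.064] 0.277 -0.057 [ 0.0005  0.0027 -0.0014]
2.72 34.49 [0.5307 0.2699 0.0385] [-4.2  3.9  5.8] [ 0.502  0.811 -0.048] 0.417 -0.057 [ 0.001   0.0029 -0.0015]
2.86 34.83 [0.5307 0.2701 0.0383] [-4.8  3.5  6.5] [ 0.602  0.737 -0.043] 0.557 -0.057 [ 0.0014  0.0031 -0.0016]
3.0 35.17 [0.5308 0.2702 0.0382] [-2.7  4.4  7.2] [ 0.673  0.799 -0.081] 0.697 -0
[... 224 characters left out ...]
057 [ 0.0029  0.0033 -0.0018]
3.42 36.2 [0.531  0.2707 0.0377] [-2.9  6.   4.5] [ 0.889  0.711 -0.133] 1.117 -0.057 [ 0.0034  0.0031 -0.0019]
3.56 36.54 [0.5312 0.2708 0.0375] [-2.7  5.6  4.7] [ 1.011  0.589 -0.065] 1.257 -0.057 [ 0.0039  0.003  -0.0019]
3.7 36.88 [0.5313 0.2709 0.0373] [-3.   5.5  4.1] [ 1.108  0.546 -0.046] 1.397 -0.057 [ 0.0043  0.0028 -0.0019]
3.84 37.23 [0.5321 0.2695 0.0373] [-1.7  3.1  4.8] [ 0.524  0.146 -0.08 ] 1.535 -0.068 [ 0.0014  0.0023 -0.0026]
3.98 37.57 [0.532  0.2695 0.0372] [-0.4  3.7  6. ] [ 0.523  0.264 -0.061] 1.675 -0.06 [ 0.0019  0.0021 -0.0024]
4.12 37.91 [0.532  0.2694 0.0371] [-0.3  2.   6.7] [0.506 0.228 0.213] 1.814 0.182 [ 0.002   0.0018 -0.0031]
```

View pics/w9.png

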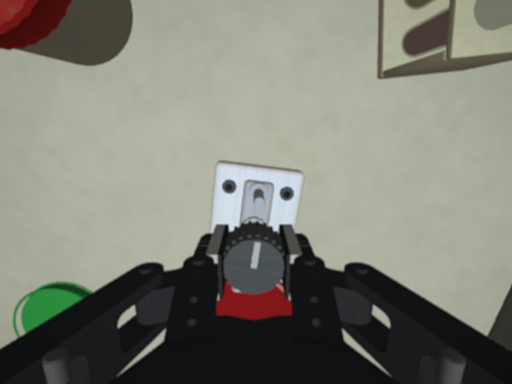

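In w9 the rib has turned to near vertical in the tool view ((255,267)→(257,243)). So the fingers slipped on the head after about 3.7 rad, which indicates the stop. I measure the rib to confirm, with one more small clockwise step.

```bash
cat > rib.py <<'E'
from h import *
def rib(img,n=None):
    c=img[225:305,215:297]
    g=cv2.cvtColor(c,cv2.COLOR_RGB2GRAY)
    if n: save(n,c,7)
    # dark head, bright rib: bright pixels within disc around (254,268)
    yy,xx=np.mgrid[225:305,215:297]
    disc=(xx-254)**2+(yy-266)**2<24**2
    m=((g>120)&disc).astype(np.uint8)
    k,l,s,ce=cv2.connectedComponentsWithStats(m)
    i=1+np.argmax(s[1:,4]);py,px=np.where(l==i)
    w=g[py,px].astype(float)-100
    p=np.c_[px+215,py+225];mu=np.average(p,axis=0,weights=w);C=np.cov((p-mu).T,aweights=w)
    e,v=np.linalg.eigh(C);d=v[:,1];d=d if d[1]<0 else -d
    return mu.round(1),s[i,4],np.degrees(np.arctan2(-d[1],d[0])).round(1),mu-d*2*np.sqrt(e[1]),mu+d*2*np.sqrt(e[1])
E
python3 - <<'E'
from rib import *
for n in ['w7','w8','w9']:
    im=cv2.cvtColor(cv2.imread(f'pics/{n}.png'),cv2.COLOR_BGR2RGB);print(n,rib(im,n+'r'))
from turn import *
yaw,z,tot=np.load('turn.npy')
grab(80)
S=np.array([.5315,.2692])
for i in range(2):
    yaw,z=go(yaw,z,-.1,S);tot+=.1
    b=get_state();print(round(tot,2),round(b['clock'],2),b['position'].round(4),b['contact_force'].round(1),b['wrist_torque'].round(3),round(b['q'][5],3),round(b['tau'][5],3))
    f=grab_frame('wrist');print(rib(f['img'],'w10_%d'%i))
np.save('turn.npy',[yaw,z,tot])
E
```

```text
w7 (array([261.7, 260.3]), np.int32(200), np.float64(57.7), array([253.50955242, 273.28842573]), array([269.95649409, 247.24406596]))
w8 (array([261.2, 259.5]), np.int32(201), np.float64(57.9), array([253.05296496, 272.4889459 ]), array([269.39666732, 246.48062431]))
w9 (array([255.2, 255.1]), np.int32(175), np.float64(80.7), array([252.87126874, 269.58403474]), array([257.62164811, 240.66884691]))
4.22 38.62 [0.532  0.2682 0.0369] [-1.8 -3.5  9.2] [-0.623  0.415  0.507] 1.915 0.498
(array([253.7, 253.9]), np.int32(155), np.float64(87.5), array([253.08502958, 267.3532807 ]), array([254.23772591, 240.44035289]))
4.32 38.92 [0.5321 0.2695 0.0369] [-1.6  0.3  7.7] [0.034 0.352 0.569] 2.014 0.679
(array([252. , 255.2]), np.int32(172), np.float64(93.2), array([252.78059366, 269.91763286]), array([251.13273321, 240.4042204 ]))
```

View pics/w10_1.png

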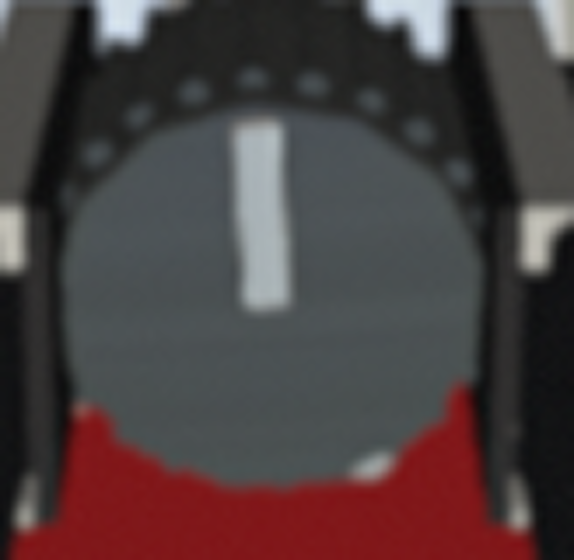

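Confirmed seated: each 0.1 rad step moves the rib about 6° relative to the fingers, and torque is up to 0.5–0.68 Nm. The total turned is about 3.7 rad. Backing off a quarter turn, with the rib as reference.

Run:
```python
from rib import *
from turn import *
yaw,z,tot=np.load('turn.npy')
S=np.array([.5318,.2692]);z=.0367
y0=yaw;a0=93.2
for i in range(5):
    yaw,z=go(yaw,z,np.pi/10,S,rate=.8)
    b=get_state();print(round(yaw-y0,3),round(b['clock'],2),b['position'].round(4),b['contact_force'].round(1),b['wrist_torque'].round(3),round(b['q'][5],3),round(b['tau'][5],3))
sleep(.2);st=get_state()
f=grab_frame('wrist');x=rib(f['img'],'w11r');print(x,round(st['q'][5],3));save('w11',f['img'])
np.save('turn.npy',[yaw,z,yaw-y0])
```

```text
0.314 39.49 [0.5321 0.2695 0.0374] [-2.3  1.   4.7] [0.237 0.232 0.09 ] 1.704 0.027
0.628 39.96 [0.5322 0.2696 0.0378] [-1.6  1.1  5.7] [0.321 0.21  0.126] 1.39 0.03
0.942 40.42 [0.5322 0.2696 0.0382] [-1.2  1.5  5.8] [0.363 0.168 0.003] 1.078 0.024
1.257 40.89 [0.5323 0.2697 0.0386] [-1.2  1.7  6.6] [0.51  0.178 0.022] 0.764 0.026
1.571 41.36 [0.5323 0.2698 0.039 ] [-0.7  3.1  4.8] [0.563 0.155 0.027] 0.451 0.027
(array([252.7, 254.9]), np.int32(198), np.float64(92.0), array([253.22555397, 269.47144854]), array([252.20057291, 240.24613633])) 0.451
```

View pics/w11.png

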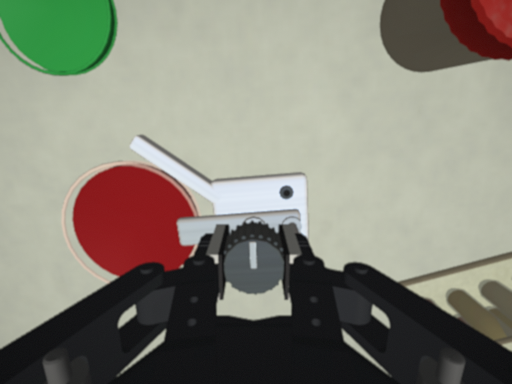

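Run:
```python
from rib import *
from turn import *
yaw,z,d=np.load('turn.npy')
S=np.array([.5320,.2693])
yaw,z=go(yaw,z,.03,S,rate=.3);sleep(.2)
st=get_state();print(st['clock'],st['q'][5],st['contact_force'],st['wrist_torque'],st['finger_gap'])
f=grab_frame('wrist');print(rib(f['img']));T=Tcam(f,st)
im=f['img'].copy()
for c,col in [((.5312,.192),(0,255,0))]:
  for z0,rr in [(.015,.045),(.0,.045)]:
    pts=np.array([proj(f,T,[c[0]+rr*np.cos(t),c[1]+rr*np.sin(t),z0]) for t in np.linspace(0,6.283,90)])
    cv2.polylines(im,[(pts*16).astype(np.int32)],True,col,1,cv2.LINE_AA,4)
save('w12',im[100:330,30:330],2.6)
for r in tip_of('wrist','plate_center')+[0]: 
    if r: print(r['centre'],onz(f,T,r['centre'],.0075).round(4),round(r['score'],2))
f=grab_frame('side');save('s12',f['img'][90:250,180:320],4)
for n in ['jar_center','vial_center','timer_center']:
    print(n,[(np.round(r['centre'],1),round(r['score'],2)) for r in tip_of('side',n)])
```

```text
42.0583 0.42071135790119313 [-0.48966208  1.47292061  5.82173814] [0.55717996 0.24185669 0.08763501] 0.3139032384539574
(array([252.7, 254.9]), np.int32(197), np.float64(91.8), array([253.11457182, 269.38377165]), array([252.1914004 , 240.33983946]))
[60.9, 3.8] [0.4014 0.1756 0.0075] 0.92
[136.6, 224.6] [0.5322 0.1923 0.0075] 0.64
jar_center [(array([222.9, 130.3]), 0.64)]
vial_center [(array([298.3, 269. ]), 0.52)]
timer_center [(array([237.3, 314.1]), 0.62)]
```

View pics/w12.png

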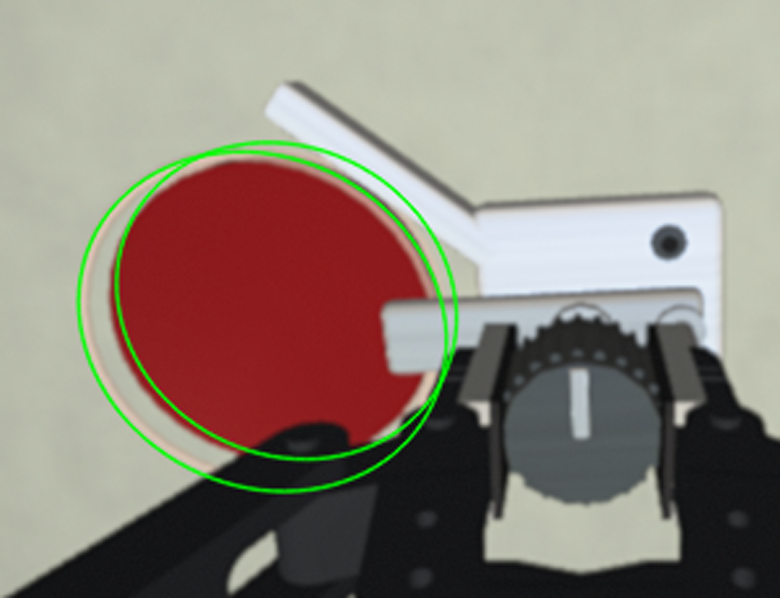

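View pics/s12.png

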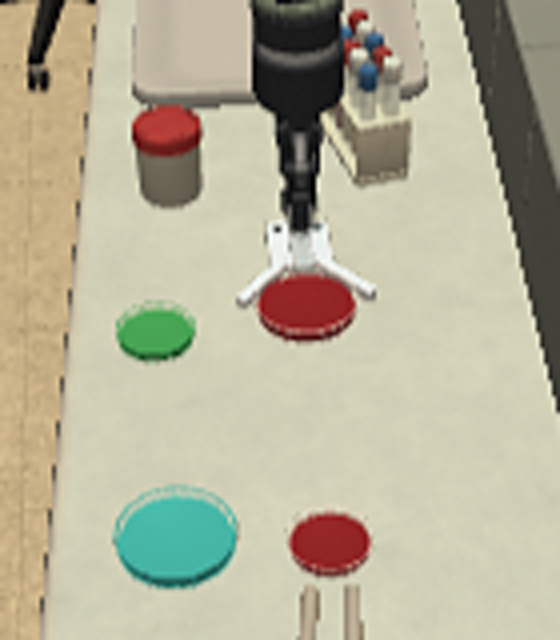

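The plate lies against both fences under the toe, and the head is held at about 1.57 rad with the bystanders unmoved. Handing in.

```bash
python3 -c "
from cell import *
print(get_state()['clock']);print(sign_off())"
```

```text
42.3583
the job is handed in; nothing more can be done
None
```

I slid the large red plate into the hold-down, turned the screw clockwise until it seated, and backed it off a quarter turn. I handed in at 42.4 s still holding the head with an 80 N grip.

**Plate:** The last pictures show it under the toe and resting against both fences. Its centre measures about (0.532, 0.192), against my estimate of (0.531, 0.192) for the nest. That is the limit of what the camera can resolve (about 2 mm). After the first push there may have been a gap of up to 1 mm at one fence, so I pushed again along the V's axis.

**Screw:** It seated after about 3.7 rad. From there the rib stopped turning with the fingers, and the wrist torque rose from about 0.06 to 0.5–0.7 Nm. My detection was late, so the fingers slipped about 0.6 rad on the seated head. I used the rib angle to correct for that, and the final setting comes out at about 1.57 rad, give or take a few hundredths.

**Bystanders:** The jar, vial and timer still show at their starting pixels to within about 3 px, which is the detector's scatter. I did not go near any of them.

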